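Spray and close the wax-tablet mould

ROBOT

A 7-joint arm with a two-finger parallel gripper is mounted at the origin on the work surface. World frame = base frame: x ahead of the robot, y to its left, z up, the work surface at z = 0. Lengths are in mm, angles in rad, forces in N, time in s.
With the tool pointing down it reaches from about 400 to 875 mm from the base axis. Payload 4.4 kg.
Tool frame: the origin (TCP) lies at the very end of the fingers, on their centre line; the grasp point (between the pads) lies 19 mm behind it; y points along the fingers, x is the direction in which the jaws open and shut, and the axes are right-handed (so a half turn about y gives the same grasp; the last joint's range is limited). The gripper opens to 85 mm and grips with 20 to 120 N. Pads are 22 mm wide; open, the fingers measure 114 mm over their backs; the gripper's body (76 mm by 85 mm) begins 54 mm behind the grasp point. The pads swing forward as they close: fully open they stand 13 mm farther back than shut.
Start: joints at [-1.387, 0.628, 0.038, 1.517, -0.027, 0.996, -0.02], TCP at [160.661, 629.846, 231.313] pointing down, gripper open.
Joint ranges: [-3.06, 3.06], [-0.37, 2.12], [-1.25, 1.32], [0.18, 2.47], [-1.1, 4.24], [0.23, 1.98], [-2.94, 2.94]. Speed limits (rad/s): [2.57, 2.57, 3.14, 3.14, 3.14, 3.14, 3.14].

INTERFACE

Orientations are given as [roll, pitch, yaw] about the fixed x, y, z axes, in that order (R = Rz(yaw) Ry(pitch) Rx(roll)).
In Python, from cell import ctrl, get_image, nets gives the robot as it stands. The module is installed in compiled form; this text tells all that it offers.
- The arm moves only by the tool step_arm, never from a script. Its argument "moves" is text: rows parted by semicolons, each of 7 numbers parted by spaces: the shift along the tool's x, y, z normalised to -1 to 1, where 1 is 0.05 m, then the turn, a rotation vector about the tool's x, y, z normalised to -1 to 1, where 1 is 0.12 rad, then the opening, from 0 (shut) to 1 (fully open). A call has 1 to 20 rows; each row shifts and turns the commanded pose from where the row before left it, along the tool's axes as they then stand; what a row does not reach is not made up. A row lasts 1/10 s, in which the tool goes at most 50 mm and 8.59 degrees, less where a joint would pass 70% of its speed; a pose out of reach is approached as far as the arm can. A call with a number of a shift or a turn outside -1 to 1 is refused whole. A call with a gripper value outside its range is refused whole. The fingers move at their own pace and stop on an object; the grip force is fixed at half the most. Time passes only in rows, so rows that do not move let the fingers close. It gives the time, the measured TCP pose, the force and the opening at its end, in the units of the state.
- ctrl.read_state(): the state, without advancing time (a new reading comes with each control period).
- get_image(name): name is "side" or "top" or "wrist"; returns a dict with "color" (480x640x3 uint8, blue, green, red), "vertical_fov" (degrees; the focal length in pixels is half the picture's height over the tangent of half this angle, whatever the lens; pixels are square), "cx", "cy" (the principal point, pixels), "k1" (the pictures are not rectified: a ray, as slopes to the right and down, at radius r is drawn at 1 + k1 r^2 times it, then the intrinsics apply), "R" (3x3) and "t" (3): a world point X has camera coordinates R X + t; the wrist camera has in their place "T_tool_cam" (4x4, takes a point from camera to tool coordinates, whose origin is the TCP and whose axes are the tool frame's). Camera axes: x right, y down, z forward; pixel columns grow to the right and rows downward; lengths in mm; the calibration is good to about 2 mm. A picture is of the moment at which its call begins: read the wrist's pose just before it. There is no depth.
- ctrl.finish_job(): hands the job in, once; it reports no verdict.
Trained networks look in a picture, given as the dict that the camera call returned (one of the last four; its "shot" number tells which), for a name from the list of things; names that differ only in an ending like _2 or _b are one class to them, and where a whole thing is asked for, a point or a joint stands for the part that bears it (a point fixed in the world has none). Each returns a list of dicts, best first, with "conf" (0 to 1); they miss things now and then, are a little off and sometimes report something else, mostly with a low value. They report only what shows in the picture. A call takes as long as a camera call. They do not tell look-alikes from the thing itself.
- nets.find_in(picture, target): "position" ([x, y, z] in mm, in world coordinates, good to about 4 mm: the middle of the surface that is visible of it).
- nets.cut_out(picture, target): "pixels" (480x640 bool, what is visible of it).
- nets.place_of(picture, target): "position" ([x, y, z] in mm, in world coordinates, good to about 4 mm: a listed point, or the origin of a listed thing).
The state is a dict: "clock": time; "qpos": joint angles; "qd": joint speeds; "tau": joint torques, N m; "eef_pos": TCP position; "tool_rot": TCP orientation; "force": force on the tool from outside, world axes, zero at the start; "torque": the same for the moment, N m; "width": finger opening in mm.
Only numpy, scipy, OpenCV 4.12 (cv2) and the standard library are available. Lean on these libraries where they do the work, as an engineer would, in place of code of your own. Each camera call takes 0.05 s, during which the arm holds its last target.

TASK

Get the wax-tablet mould ready for pouring: press the white pump head of the release-spray bottle all the way down to its stop and let it come back up, then set the loose upper mould half (blue grip, grip upwards) onto the two dowels of the lower half and press it fully home against the spring lifter. Finish while still holding the two halves pressed shut, faces touching: do not let go, or the lifter will push them apart. Leave the other things on the bench where they are.

Things in the scene. Friction and masses are not known exactly. Their poses are not given: they have to be found in the camera images.
- upper_half: loose upper mould half, about 0.35 kg: an aluminium block 120 (its x) x 60 (its y) x 30 mm high, with two through holes of 12 mm on its x axis, 48 mm either side of the middle, and on top a blue grip rib 50 (x) x 22 (y) mm, 34 mm tall, in the middle (rib top 64 mm above the underside). Origin: centre of the underside, z up. It starts lying flat on the bench, rib up. It fits the dowels either way round (half a turn makes no difference)
- mate (a point): centre of the upper face of the fixed lower mould half (aluminium block 120 x 60 x 30 mm on a 12 mm plywood board, face 42 mm above the bench, with two shallow round pockets), z up, x along the row of dowels. Two steel dowels of 10 mm stand on its x axis 48 mm either side of this point, 20 mm tall, the last 8 mm tapering to a 4 mm tip. When the mould is shut the upper half's origin is at this point
- lifter (a joint): brass spring lifter, a 20 mm disc in the middle of the lower half's face: 0 = standing 8 mm proud of the face, 0.008 m = pressed flush. Its spring pushes up with 6 N at 0 and 10 N when flush, more than the upper half's weight, so the mould stays shut only while it is pressed down
- pump (a joint): travel of the pump head: 0 = up, 0.015 m = pressed down to its stop; a spring returns it (3 N at the top, 8 N at the stop)
- pump_top (a point): middle of the top of the round white pump head (34 mm across, 14 mm thick, about 152 mm above the bench when up), on an amber bottle 64 mm across that is fixed on the same board, about 0.16 to 0.20 m from the mould's middle on its +y side; pressed straight down. A 10 mm nozzle points 34 mm from its middle towards the mould. z up
- candle_jar: bystander, to be left alone: glass candle jar with brass lid, 70 mm across, 80 mm high, loose; it may stand in either of the two places on the right where the upper mould half can lie. Origin: centre of its underside
- gift_box: bystander, to be left alone: kraft cardboard box, 75 x 75 x 90 mm high, loose. Origin: centre of its underside
- tall_box: bystander, to be left alone: kraft cardboard box, 70 x 70 x 130 mm high, loose. Origin: centre of its underside
- wick_tin: bystander, to be left alone: open steel tin of wicks, 80 mm across, 45 mm high (the wicks reach 85 mm), loose. Origin: centre of its underside
- spatula: bystander, to be left alone: spatula with a wooden handle, 280 mm long, lying on the bench, loose. Origin: centre of its underside
- pour_cup: bystander, to be left alone: aluminium pouring cup with a handle, 90 mm across, 100 mm high, loose. Origin: centre of its underside
Things that resemble listed ones, but are neither listed nor needed, are in the scene too. What is shaped like the upper_half but pink or purple is not meant.

How it is judged:
By the outcome, as a careful person would: the job done as asked, in the order asked, and still so for the second after the job is handed in, while the arm keeps its last pose, push and grip.
It also fails if it takes over 45 s, if anything falls off the work surface, if the arm or the gripper's body presses on something with over 40 N, if the wrist force passes 120 N, or if a joint passes its speed limit or range.

## Working session

There is one attempt and no reset: what is moved stays moved. The work goes in short steps, Python scripts to look and compute and a tool call to move; the robot and the scene stay as the last step left them, time stands still between calls to the robot, and variables do not carry over. Pictures are saved under pics/ and viewed, and the job is handed in when it is done.

Besides the shell and the picture viewer there is one more tool, called after "Call:" by a JSON object that holds its "api" and its "payload", one argument or row to a line. step_arm: Moves the arm, as the interface text tells. Scaled input: -1 to 1 covers 0.05 m each way for a shift and 0.12 rad each way for a turn. Its arguments: {"type":"object","properties":{"moves":{"type":"string"}},"required":["moves"]}

```bash
mkdir -p pics; ls; cat > look.py <<'E'
from cell import ctrl,get_image,nets
import numpy as np,cv2,pickle
def shot(n,f):
    im=get_image(n); cv2.imwrite(f'pics/{f}.png',im['color']); return im
E
python3 - <<'E'
from look import *
s=ctrl.read_state();print({k:np.round(v,3) for k,v in s.items()})
for n in ['side','top']:
    im=shot(n,n+'0'); print(n,{k:v for k,v in im.items() if k!='color'})
    pickle.dump(im,open(f'{n}0.pkl','wb'))
    for t in ['upper_half','mate','pump_top']:
        print(t,[(np.round(d['position']),round(d['conf'],2)) for d in nets.place_of(im,t)])
E
```

```text
pics
{'clock': np.float64(0.0), 'qpos': array([-1.387,  0.629,  0.038,  1.518, -0.027,  0.996, -0.02 ]), 'qd': array([ 0.001,  0.001, -0.003, -0.001,  0.001,  0.001,  0.001]), 'tau': array([-0.0000e+00, -5.6341e+01,  1.2270e+00, -1.9343e+01,  1.1000e-02,
        1.1000e-02, -0.0000e+00]), 'eef_pos': array([160.49 , 629.214, 230.39 ]), 'tool_rot': array([-1.571,  0.002,  1.321]), 'force': array([0.293, 0.32 , 0.423]), 'torque': array([ 0.03 , -0.023, -0.06 ]), 'width': np.float64(85.591)}
side {'vertical_fov': 57.89131589781083, 'cx': 317.81362447479165, 'cy': 236.0500376548534, 'k1': -0.0210946053834966, 'R': array([[ 0.77509976, -0.63181684,  0.0052763 ],
       [-0.37333988, -0.46471069, -0.80290803],
       [ 0.50974277,  0.62036397, -0.59607957]]), 't': array([-477.25918035,  300.56422435,  966.5080668 ]), 'shot': 1}
upper_half [(array([ 521., -452.,    0.]), 0.9), (array([ 609., -256.,    1.]), 0.87), (array([ 803., -229.,    2.]), 0.73), (array([ 692., -425.,   -1.]), 0.71), (array([467., 237., 154.]), 0.56)]
mate [(array([541.,  60.,  37.]), 0.75)]
pump_top [(array([469., 236., 154.]), 0.69)]
top {'vertical_fov': 53.008010371889036, 'cx': 321.88525811973324, 'cy': 243.57422918218688, 'k1': -0.08858679151495949, 'R': array([[-2.28724731e-04, -9.99925001e-01,  1.22450224e-02],
       [-9.99292211e-01, -2.32072913e-04, -3.76167830e-02],
       [ 3.76168035e-02, -1.22449594e-02, -9.99217212e-01]]), 't': array([ -37.11279501,  575.74659732, 1263.59270822]), 'shot': 2}
upper_half [(array([ 607., -255.,   -4.]), 0.79), (array([ 801., -229.,   -2.]), 0.76), (array([ 523., -454.,   -1.]), 0.75), (array([403., 408.,  -2.]), 0.65), (array([ 688., -425.,   -2.]), 0.61), (array([539.,  59.,  42.]), 0.31)]
mate []
pump_top [(array([464., 235., 148.]), 0.51)]
```

View pics/side0.png

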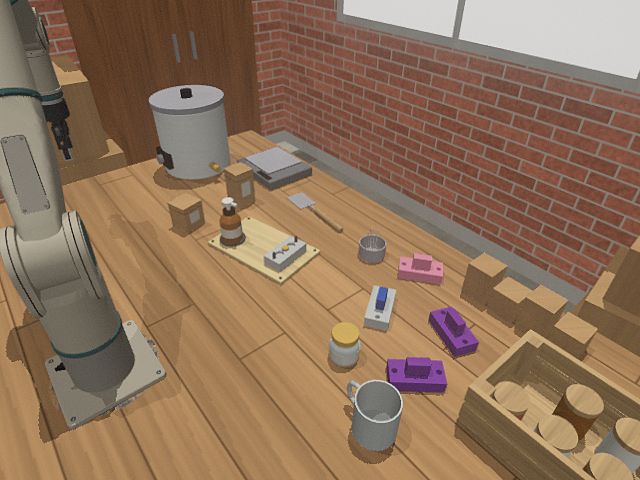

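View pics/top0.png

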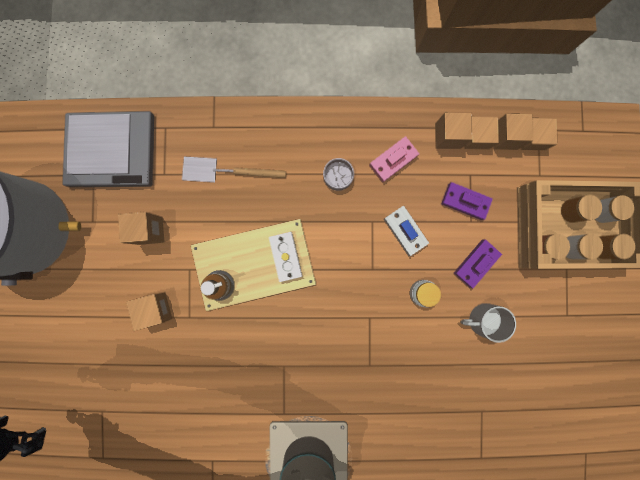

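```bash
python3 - <<'E'
import pickle,cv2,numpy as np
t=pickle.load(open('top0.pkl','rb'))['color'];s=pickle.load(open('side0.pkl','rb'))['color']
c=lambda im,x,y,w,h,k:cv2.resize(im[y:y+h,x:x+w],None,fx=k,fy=k,interpolation=cv2.INTER_CUBIC)
a=np.hstack([c(t,370,195,65,65,6),c(s,345,275,65,65,6)])
b=np.hstack([c(t,190,215,130,97,3),c(s,200,190,130,97,3)])
cv2.imwrite('pics/cA.png',a);cv2.imwrite('pics/cB.png',b)
cv2.imwrite('pics/cC.png',c(t,260,220,55,70,8))
E
```

```text
(no output)
```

View pics/cA.png

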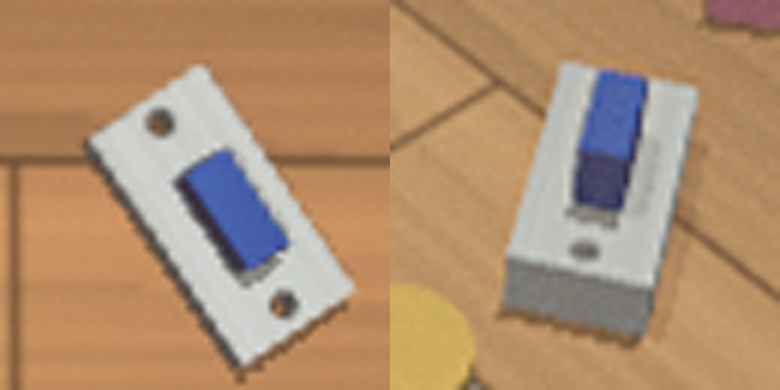

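View pics/cB.png

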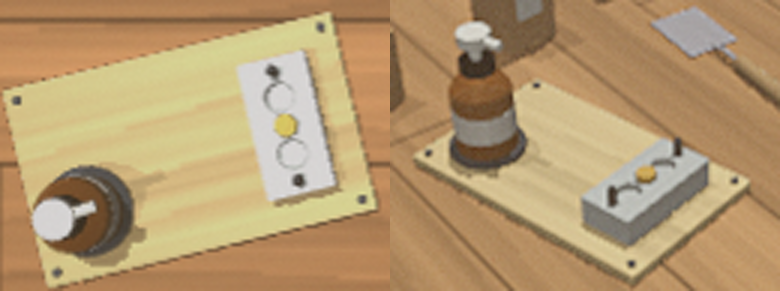

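View pics/cC.png

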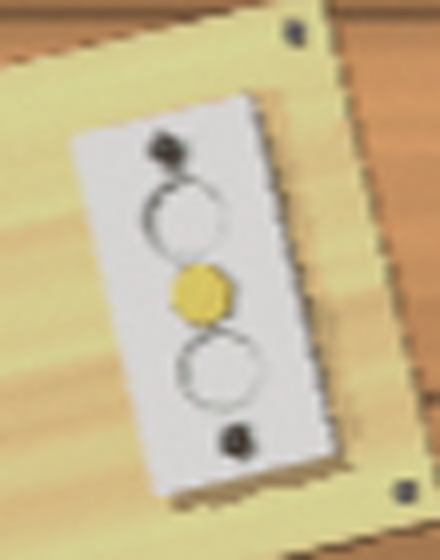

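```bash
cat >> look.py <<'E'
def ray(im,uv,T=None):
    f=240/np.tan(np.radians(im['vertical_fov'])/2)
    d=(np.array(uv,float)-[im['cx'],im['cy']])/f
    u=d.copy()
    for _ in range(20): u=d/(1+im['k1']*(u@u))
    v=np.array([u[0],u[1],1.])
    if T is None:
        R=im['R'];return -R.T@im['t'],R.T@v
    return T[:3,3],T[:3,:3]@v
def onz(im,uv,z,T=None):
    o,v=ray(im,uv,T);return o+v*(z-o[2])/v[2]
def Ttool(s,im):
    from scipy.spatial.transform import Rotation as Ro
    T=np.eye(4);T[:3,:3]=Ro.from_euler('xyz',s['tool_rot']).as_matrix();T[:3,3]=s['eef_pos']
    return T@np.array(im['T_tool_cam'])
def proj(im,X,T=None):
    f=240/np.tan(np.radians(im['vertical_fov'])/2)
    if T is None: c=im['R']@X+im['t']
    else: c=T[:3,:3].T@(np.array(X)-T[:3,3])
    u=c[:2]/c[2];return u*(1+im['k1']*(u@u))*f+[im['cx'],im['cy']]
E
python3 - <<'E'
from look import *
t=pickle.load(open('top0.pkl','rb'));s=pickle.load(open('side0.pkl','rb'))
C=lambda x,y:((x+.5)/8-.5+260,(y+.5)/8-.5+220)
A=lambda x,y:((x+.5)/6-.5+370,(y+.5)/6-.5+195)
B=lambda x,y:((x+.5)/3-.5+190,(y+.5)/3-.5+215)
As=lambda x,y:((x-390+.5)/6-.5+345,(y+.5)/6-.5+275)
Bs=lambda x,y:((x-390+.5)/3-.5+200,(y+.5)/3-.5+190)
print('face corners',[onz(t,C(*p),42).round(1)[:2] for p in [(73,138),(247,95),(335,455),(160,492)]])
print('dowels',[onz(t,C(*p),57).round(1)[:2] for p in [(168,150),(237,440)]])
print('lifter',onz(t,C(202,294),50).round(1), 'side',onz(s,Bs(646,174),50).round(1))
print('side face corners',[onz(s,Bs(*p),42).round(1)[:2] for p in [(582,198),(680,141),(708,160),(624,221)]])
print('pump',onz(t,B(52,220),152).round(1),onz(s,Bs(474,30),152).round(1))
print('uh holes',[onz(t,A(*p),30).round(1)[:2] for p in [(160,122),(284,304)]])
print('uh corners',[onz(t,A(*p),30).round(1)[:2] for p in [(202,67),(354,287),(240,366),(90,138)]])
print('uh rib',[onz(t,A(*p),64).round(1)[:2] for p in [(227,150),(288,242),(243,270),(181,180)]])
print('uh corners side',[onz(s,As(*p),30).round(1)[:2] for p in [(562,62),(697,88),(655,285),(506,258)]])
E
```

```text
face corners [array([592. , 100.8]), array([606. ,  44.6]), array([489.8,  16. ]), array([477.9,  72.4])]
dowels [array([587.4,  69. ]), array([495. ,  46.7])]
lifter [541.6  58.4  50. ] side [539.1  55.5  50. ]
side face corners [array([476.2,  72. ]), array([602.5,  86.2]), array([605.2,  44. ]), array([487.9,  19.6])]
pump [465.7 235.1 152. ] [468.4 235.5 152. ]
uh holes [array([ 650.4, -232.2]), array([ 570.7, -286.3])]
uh corners [array([ 674.6, -250.9]), array([ 578.1, -317.3]), array([ 543.6, -266.7]), array([ 643.3, -201.4])]
uh rib [array([ 635.2, -255.2]), array([ 595.9, -281. ]), array([ 584. , -261.6]), array([ 622.3, -235.3])]
uh corners side [array([ 642.2, -200.3]), array([ 676.5, -249.3]), array([ 578.3, -316.9]), array([ 541.8, -268.6])]
```

Call:
{"api": "step_arm", "payload": {
  "moves": "-0.306 0 -0.394 0 0 0 0; -0.306 0 -0.394 0 0 0 0; -0.306 0 -0.394 0 0 0 0; -0.306 0 -0.394 0 0 0 0; -0.306 0 -0.394 0 0 0 0; -0.306 0 -0.394 0 0 0 0; -0.306 0 -0.394 0 0 0 0; -0.306 0 -0.394 0 0 0 0; -0.306 0 -0.394 0 0 0 0; -0.306 0 -0.394 0 0 0 0; -0.306 0 -0.394 0 0 0 0; -0.306 0 -0.394 0 0 0 0; -0.306 0 -0.394 0 0 0 0; -0.306 0 -0.394 0 0 0 0; -0.306 0 -0.394 0 0 0 0; -0.306 0 -0.394 0 0 0 0; -0.306 0 -0.394 0 0 0 0; -0.306 0 -0.394 0 0 0 0; -0.306 0 -0.394 0 0 0 0; 0 0 0 0 0 0 0"
}}

```text
clock: 2.4
eef_pos: [454.0, 252.0, 231.5]
tool_rot: [-1.573, 0.001, 1.315]
force: [0.1, -0.1, -0.5]
width: -0.1
```

```bash
python3 - <<'E'
from look import *
s=ctrl.read_state(); im=shot('wrist','w1'); pickle.dump((s,im),open('w1.pkl','wb'))
print(im['T_tool_cam'].round(2),im['vertical_fov'],im['k1'])
for n in ['pump_top','mate']:
  print(n,[(np.round(d['position']),round(d['conf'],2)) for d in nets.place_of(im,n)])
T=Ttool(s,im)
for p in [(466,235,152),(541,58,42),(587.4,69,57),(495,46.7,57)]: print(p,proj(im,p,T).round(1))
print(s['eef_pos'],s['tool_rot'])
E
```

```text
[[   1.     -0.     -0.     -0.32]
 [   0.     -0.28    0.96 -142.48]
 [  -0.     -0.96   -0.28   70.14]
 [   0.      0.      0.      1.  ]] 59.65873509642708 -0.03354092674303191
pump_top [(array([462., 234., 153.]), 0.74), (array([609., 430.,  -3.]), 0.28)]
mate [(array([543.,  58.,  43.]), 0.94)]
(466, 235, 152) [292.6 280.9]
(541, 58, 42) [133.5 357.5]
(587.4, 69, 57) [157.2 407.7]
(495, 46.7, 57) [ 93.5 323.4]
[454.04634012 251.97038077 231.51358712] [-1.57304516e+00  1.18553890e-03  1.31486413e+00]
```

View pics/w1.png

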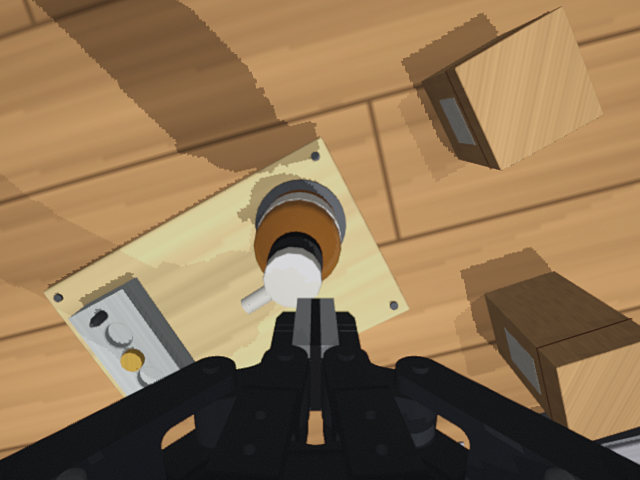

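Call:
{"api": "step_arm", "payload": {
  "moves": "-0.134 0 -0.159 0 0 0 0; -0.134 0 -0.159 0 0 0 0; 0 0.3 0 0 0 0 0; 0 0.3 0 0 0 0 0; 0 0.3 0 0 0 0 0; 0 0.3 0 0 0 0 0; 0 0.2 0 0 0 0 0; 0 0.1 0 0 0 0 0; 0 0 0 0 0 0 0; 0 0 0 0 0 0 0"
}}

```text
clock: 3.55
eef_pos: [463.9, 238.8, 156.7]
tool_rot: [-1.571, -0.0, 1.321]
force: [0.1, -0.0, 0.3]
width: 0.2
```

Call:
{"api": "step_arm", "payload": {
  "moves": "-0.07 0 -0.06 0 0 0 0; 0 0.06 0 0 0 0 0; 0 0.06 0 0 0 0 0; 0 0.06 0 0 0 0 0; 0 0.06 0 0 0 0 0; 0 0 0 0 0 0 0; 0 0 0 0 0 0 0"
}}

```text
clock: 4.25
eef_pos: [466.2, 234.4, 144.5]
tool_rot: [-1.572, -0.0, 1.321]
force: [1.1, -2.0, 6.0]
width: 0.3
```

Call:
{"api": "step_arm", "payload": {
  "moves": "0 0.06 0 0 0 0 0; 0 0.06 0 0 0 0 0; 0 0 0 0 0 0 0; 0 0 0 0 0 0 0"
}}

```text
clock: 4.65
eef_pos: [466.2, 234.4, 138.7]
tool_rot: [-1.572, -0.0, 1.321]
force: [1.2, -1.9, 7.2]
width: -0.2
```

Call:
{"api": "step_arm", "payload": {
  "moves": "0 0.04 0 0 0 0 0; 0 0.04 0 0 0 0 0; 0 0 0 0 0 0 0; 0 0 0 0 0 0 0"
}}

```text
clock: 5.05
eef_pos: [466.4, 234.5, 136.9]
tool_rot: [-1.573, -0.001, 1.32]
force: [-3.0, -3.7, 25.5]
width: -0.0
```

Call:
{"api": "step_arm", "payload": {
  "moves": "0 -0.1 0 0 0 0 0; 0 -0.2 0 0 0 0 0; 0 -0.4 0 0 0 0 0; 0 -0.6 0 0 0 0 0; 0 -0.5 0 0 0 0 0; 0 0 0 0 0.8 0 0; 0 0 0 0 0.9 0 1; 0 0 0 0 0.9 0 1; 0 0 0 0 0.9 0 1; 0 0 0 0 0.9 0 1; 0 0 0 0 0.9 0 1; 0 0 0 0 0.9 0 1; 0 0 0 0 0.9 0 1; 0 0 0 0 0.9 0 1; 0 0 0 0 0.9 0 1; 0 0 0 0 0.9 0 1; 0 0 0 0 0.9 0 1; 0 0 0 0 0.9 0 1; 0 0 0 0 0.9 0 1; 0 0 0 0 0.9 0 1"
}}

```text
clock: 7.05
eef_pos: [464.7, 235.1, 223.8]
tool_rot: [-1.571, 0.002, -0.291]
force: [-0.2, -0.5, -1.0]
width: 85.6
```

```bash
python3 - <<'E'
from look import *
im=shot('side','s2');print([(np.round(d['position'],1),round(d['conf'],2)) for d in nets.place_of(im,'pump_top')])
s=ctrl.read_state();print({k:np.round(v,3) for k,v in s.items()})
E
```

```text
[(array([466.9, 236.5, 152. ]), 0.69)]
{'clock': np.float64(7.15), 'qpos': array([-0.872,  0.5  ,  0.516,  1.893, -0.325,  0.834, -0.473]), 'qd': array([ 0.016, -0.005, -0.022, -0.002,  0.019, -0.003,  0.076]), 'tau': array([-9.5000e-02, -4.2865e+01,  5.9890e+00, -1.6213e+01, -9.7000e-02,
        2.3000e-02, -6.0300e-01]), 'eef_pos': array([464.733, 235.066, 223.739]), 'tool_rot': array([-1.572e+00,  1.000e-03, -2.870e-01]), 'force': array([-0.496, -0.428, -0.131]), 'torque': array([ 0.039, -0.014,  0.029]), 'width': np.float64(85.162)}
```

View pics/s2.png

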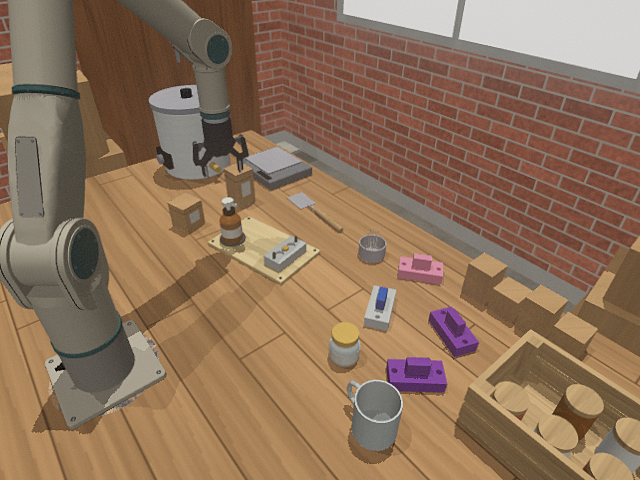

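Call:
{"api": "step_arm", "payload": {
  "moves": "0.372 0 -0.577 0 0 0 1; 0.372 0 -0.577 0 0 0 1; 0.372 0 -0.577 0 0 0 1; 0.372 0 -0.577 0 0 0 1; 0.372 0 -0.577 0 0 0 1; 0.372 0 -0.577 0 0 0 1; 0.372 0 -0.577 0 0 0 1; 0.372 0 -0.577 0 0 0 1; 0.372 0 -0.577 0 0 0 1; 0.372 0 -0.577 0 0 0 1; 0.372 0 -0.577 0 0 0 1; 0.372 0 -0.577 0 0 0 1; 0.372 0 -0.577 0 0 0 1; 0.372 0 -0.577 0 0 0 1; 0.372 0 -0.577 0 0 0 1; 0 0 0 0 0.95 0 1; 0 0 0 0 0.95 0 1; 0 0 0 0 0.95 0 1; 0 0 0 0 0.95 0 1; 0 0 0 0 0.95 0 1"
}}

```text
clock: 9.15
eef_pos: [610.5, -258.8, 223.6]
tool_rot: [-1.571, 0.002, -0.859]
force: [0.8, -0.0, -0.6]
width: 85.6
```

Call:
{"api": "step_arm", "payload": {
  "moves": "0 0 0 0 0.95 0 1; 0 0 0 0 0 0 1; 0 0 0 0 0 0 1"
}}

```text
clock: 9.45
eef_pos: [610.6, -258.9, 223.8]
tool_rot: [-1.571, 0.001, -0.967]
force: [0.1, 0.2, -0.1]
width: 85.3
```

```bash
python3 - <<'E'
from look import *
s=ctrl.read_state(); im=shot('wrist','w2'); pickle.dump((s,im),open('w2.pkl','wb'))
print([(np.round(d['position']),round(d['conf'],2)) for d in nets.place_of(im,'upper_half')])
T=Ttool(s,im)
for p in [(610,-259,64),(650.4,-232.2,30),(570.7,-286.3,30)]: print(p,proj(im,p,T).round(1))
print(s['eef_pos'],s['tool_rot'])
E
```

```text
[(array([ 608., -261.,    0.]), 0.75), (array([ 691., -422.,   -3.]), 0.71), (array([ 524., -451.,   -3.]), 0.6)]
(610, -259, 64) [313.7 223.7]
(650.4, -232.2, 30) [314.9 153.8]
(570.7, -286.3, 30) [314.1 269.2]
[ 610.6051091  -258.94854812  223.81452675] [-1.57101822e+00  1.00804129e-03 -9.66618930e-01]
```

View pics/w2.png

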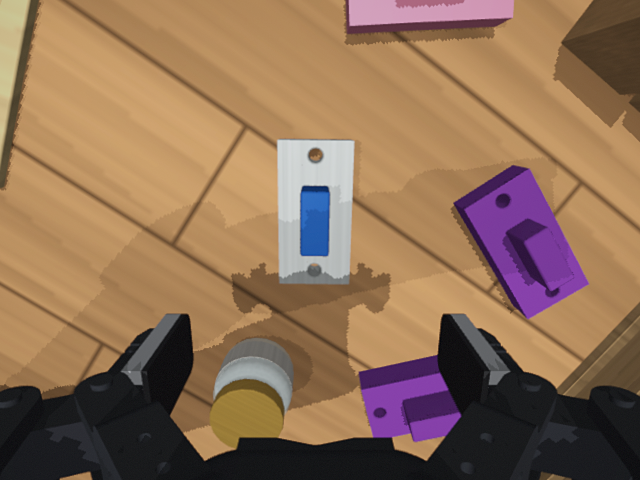

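Call:
{"api": "step_arm", "payload": {
  "moves": "0 0.45 0 0 0.05 0 1; 0 0.45 0 0 0 0 1; 0 0.45 0 0 0 0 1; 0 0.45 0 0 0 0 1; 0 0.45 0 0 0 0 1; 0 0.45 0 0 0 0 1; 0 0.45 0 0 0 0 1; 0 0.3 0 0 0 0 1; 0 0.2 0 0 0 0 1; 0 0.1 0 0 0 0 1; 0 0 0 0 0 0 1; 0 0 0 0 0 0 1"
}}

```text
clock: 10.75
eef_pos: [611.2, -259.8, 37.6]
tool_rot: [-1.57, -0.001, -0.977]
force: [-0.2, -0.2, 0.4]
width: 85.3
```

Call:
{"api": "step_arm", "payload": {
  "moves": "0 0 0 0 0 0 0; 0 0 0 0 0 0 0; 0 0 0 0 0 0 0; 0 0 0 0 0 0 0; 0 0 0 0 0 0 0; 0 0 0 0 0 0 0; 0 0 0 0 0 0 0; 0 0 0 0 0 0 0"
}}

```text
clock: 11.55
eef_pos: [610.7, -259.3, 37.0]
tool_rot: [-1.571, 0.0, -0.977]
force: [-1.3, 1.8, 3.9]
width: 20.6
```

Call:
{"api": "step_arm", "payload": {
  "moves": "0 -0.1 0 0 0 0 0; 0 -0.3 0 0 0 0 0; 0 -0.4 0 0 0 0 0; 0 -0.4 0 0 0 0 0; 0 -0.4 0 0 0 0 0; 0 -0.4 0 0 0 0 0; 0 -0.4 0 0 0 0 0; 0 -0.4 0 0 0 0 0; 0 0 0 0 0 0 0; 0 0 0 0 0 0 0"
}}

```text
clock: 12.55
eef_pos: [610.6, -259.3, 176.9]
tool_rot: [-1.57, -0.0, -0.977]
force: [-0.6, 0.8, -5.3]
width: 21.0
```

```bash
python3 - <<'E'
from look import *
s=ctrl.read_state(); im=shot('wrist','w3'); pickle.dump((s,im),open('w3.pkl','wb'))
print(s['eef_pos'],s['tool_rot'],s['force'],s['width'])
E
```

```text
[ 610.55941295 -259.32371796  176.88177313] [-1.57047064e+00 -5.64182407e-05 -9.77152264e-01] [-0.62996199  0.80447964 -5.27393817] 20.992776264567702
```

View pics/w3.png

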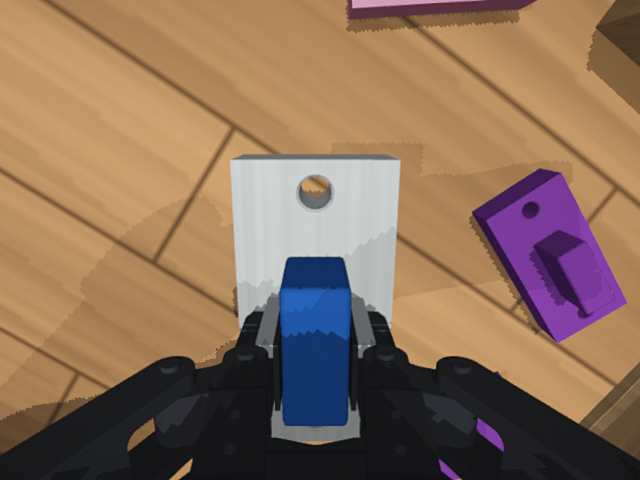

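```bash
python3 - <<'E'
from look import *
s,im=pickle.load(open('w3.pkl','rb'))
T=np.array(im['T_tool_cam'])
def ony(uv,y):
    o,v=ray(im,uv,T);return o+v*(y-o[1])/v[1]
img=im['color']; cv2.imwrite('pics/c3.png',cv2.resize(img[140:240,220:410],None,fx=4,fy=4,interpolation=cv2.INTER_CUBIC))
for p in [(316,191),(231.5,160),(400,159)]: print(p,ony(p,7).round(2))
E
```

```text
(316, 191) [ 1.17  7.   47.75]
(231.5, 160) [-28.58   7.    58.77]
(400, 159) [30.73  7.   59.07]
```

View pics/c3.png

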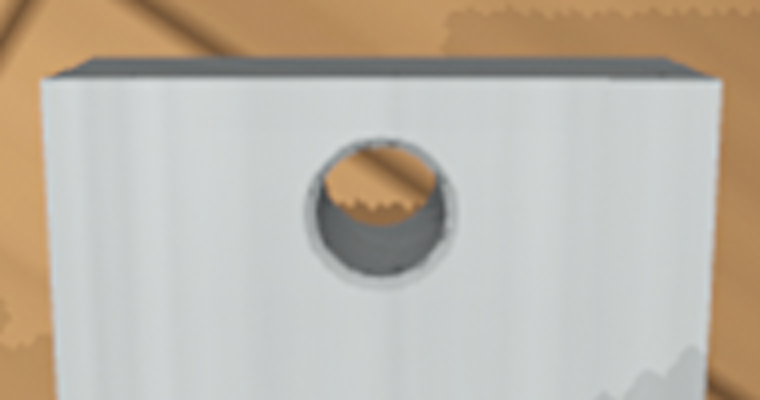

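Call:
{"api": "step_arm", "payload": {
  "moves": "-0.242 -0.147 0.016 0 0 0 0; -0.242 -0.147 0.016 0 0 0 0; -0.484 -0.147 0.033 0 0 0 0; -0.484 -0.147 0.033 0 0 0 0; -0.484 -0.147 0.033 0 0 0 0; -0.484 -0.147 0.033 0 0 0 0; -0.484 -0.147 0.033 0 0 0 0; -0.484 -0.147 0.033 0 0 0 0; -0.484 -0.147 0.033 0 0 0 0; -0.484 -0.147 0.033 0 0 0 0; -0.484 -0.147 0.033 0 0 0 0; -0.484 -0.147 0.033 0 0 0 0; -0.484 -0.147 0.033 0 0 0 0; -0.484 -0.147 0.033 0 0 0 0; -0.242 0 0.016 0 0 0 0; -0.242 0 0.016 0 0 0 0; 0 0 0 0 0.74 0 0; 0 0 0 0 0.74 0 0; 0 0 0 0 0.74 0 0; 0 0 0 0 0.74 0 0"
}}

```text
clock: 14.6
eef_pos: [439.0, 35.0, 279.9]
tool_rot: [-1.571, 0.002, -1.335]
force: [-0.1, 0.1, -4.0]
width: 20.7
```

Call:
{"api": "step_arm", "payload": {
  "moves": "0 0 0 0 0 0 0; 0 0 0 0 0 0 0; 0 0 0 0 0 0 0"
}}

```text
clock: 14.9
eef_pos: [439.8, 34.5, 279.8]
tool_rot: [-1.571, 0.001, -1.33]
force: [0.3, 0.4, -4.8]
width: 20.9
```

```bash
python3 - <<'E'
from look import *
s=ctrl.read_state(); im=shot('wrist','w4'); pickle.dump((s,im),open('w4.pkl','wb'))
print(s['eef_pos'],s['tool_rot'],s['force'],s['width'])
T=Ttool(s,im)
for p in [(541.4,58.2,50),(587.4,69,62),(495,46.7,62)]: print(p,proj(im,p,T).round(1))
cv2.imwrite('pics/c4.png',cv2.resize(im['color'][0:200,220:420],None,fx=3,fy=3,interpolation=cv2.INTER_CUBIC))
E
```

```text
[439.80263278  34.51079205 279.77572698] [-1.57078850e+00  6.75179236e-04 -1.33038416e+00] [ 0.25140967  0.36379261 -4.79334288] 20.917740299326532
(541.4, 58.2, 50) [315.6  82.8]
(587.4, 69, 62) [316.1  17.5]
(495, 46.7, 62) [315.7 141.9]
```

View pics/w4.png

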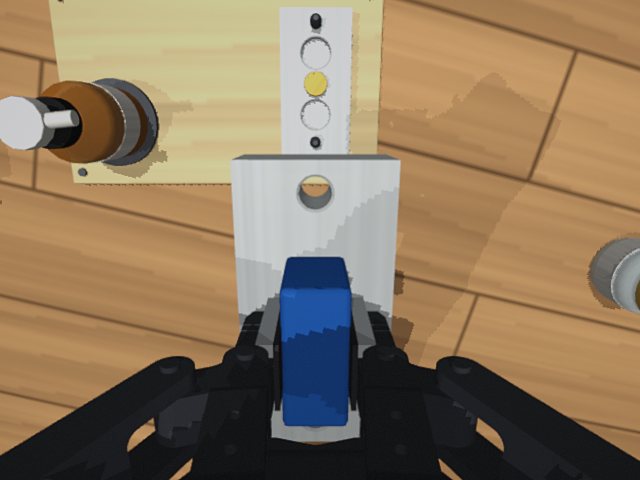

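View pics/c4.png

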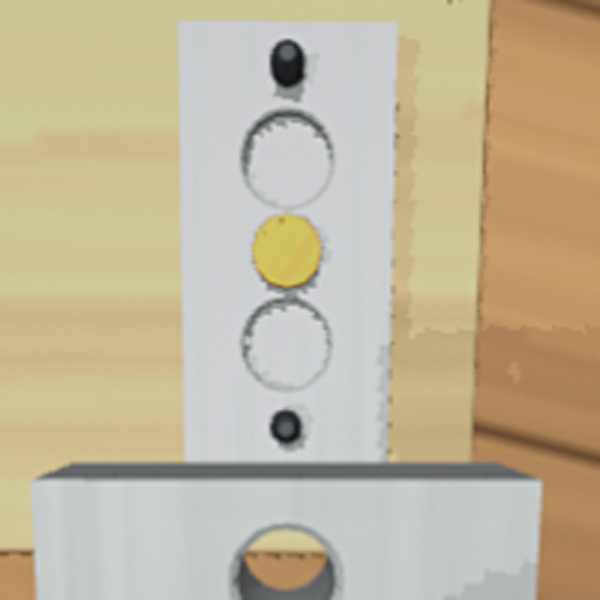

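```bash
python3 - <<'E'
from look import *
s,im=pickle.load(open('w4.pkl','rb'))
T=np.array(im['T_tool_cam']); print(im['cx'],im['cy'])
zt=s['eef_pos'][2]
def ony(uv,z):
    y=zt-z
    o,v=ray(im,uv,T);return (o+v*(y-o[1])/v[1]).round(2)
P=lambda x,y:((x+.5)/3-.5+220,(y+.5)/3-.5)
print('hole',ony(P(286.5,581),zt-7))
print('lifter',ony(P(287.5,250),50))
print('dowel far top',ony(P(288,47),62),'base',ony(P(288.5,72),42+3))
print('dowel near top',ony(P(286.5,424),62),'base', ony(P(286.5,430),45))
for n,p in dict(tl=(179,22),tr=(398,22),bl=(185,463),br=(388,463)).items(): print(n,ony(P(*p),42))
for n,p in dict(tl=(33,480),tr=(541,480)).items(): print('blk',n,ony(P(*p),zt-7))
E
```

```text
315.1048160343357 244.92958052419175
hole [ 0.75  7.   47.2 ]
lifter [  1.29 229.78 104.15]
dowel far top [  1.42 217.78 153.09] base [  1.59 234.78 150.69]
dowel near top [  0.96 217.78  57.26] base [  0.98 234.78  54.88]
tl [-28.32 237.78 163.95]
tr [ 31.53 237.78 163.92]
bl [-29.18 237.78  45.22]
br [ 31.14 237.78  45.17]
blk tl [-28.98   7.    59.18]
blk tr [30.63  7.   59.13]
```

Call:
{"api": "step_arm", "payload": {
  "moves": "0.008 0 0.2 0 0.04 0 0; 0 0 0.3 0 0 0 0; 0 0 0.3 0 0 0 0; 0 0 0.3 0 0 0 0; 0 0 0.3 0 0 0 0; 0 0 0.3 0 0 0 0; 0 0 0.294 0 0 0 0; 0 0.1 0.1 0 0 0 0; 0 0.3 0 0 0 0 0; 0 0.3 0 0 0 0 0; 0 0.3 0 0 0 0 0; 0 0.3 0 0 0 0 0; 0 0.3 0 0 0 0 0; 0 0.3 0 0 0 0 0; 0 0.3 0 0 0 0 0; 0 0.3 0 0 0 0 0; 0 0.3 0 0 0 0 0; 0 0.3 0 0 0 0 0; 0 0.2 0 0 0 0 0; 0 0.15 0 0 0 0 0"
}}

```text
clock: 16.95
eef_pos: [541.9, 58.1, 106.2]
tool_rot: [-1.572, 0.0, -1.337]
force: [-0.4, -0.2, -4.1]
width: 20.8
```

Call:
{"api": "step_arm", "payload": {
  "moves": "0 0 0 0 0 0 0; 0 0 0 0 0 0 0; 0 0 0 0 0 0 0"
}}

```text
clock: 17.25
eef_pos: [542.7, 58.1, 107.8]
tool_rot: [-1.57, -0.0, -1.337]
force: [-0.3, 0.1, -3.7]
width: 21.0
```

```bash
python3 - <<'E'
from look import *
s=ctrl.read_state(); 
print(s['eef_pos'],s['tool_rot'],s['force'],s['width'])
im=shot('wrist','w5'); pickle.dump((s,im),open('w5.pkl','wb'))
im2=shot('side','s5'); pickle.dump(im2,open('s5.pkl','wb'))
a=cv2.resize(im['color'][140:260,220:420],(780,468),interpolation=cv2.INTER_CUBIC)
b=cv2.resize(im2['color'][190:290,200:340],None,fx=5,fy=5,interpolation=cv2.INTER_CUBIC)
cv2.imwrite('pics/c5a.png',a);cv2.imwrite('pics/c5b.png',b)
E
```

```text
[542.67134277  58.0715896  107.79013927] [-1.56958224e+00 -1.91178666e-04 -1.33702843e+00] [-0.33330174  0.09966676 -3.65249428] 21.021894352262215
```

View pics/c5a.png

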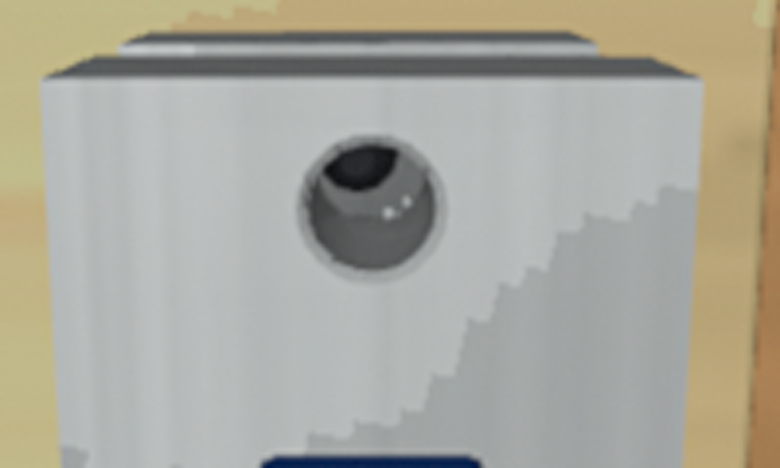

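View pics/c5b.png

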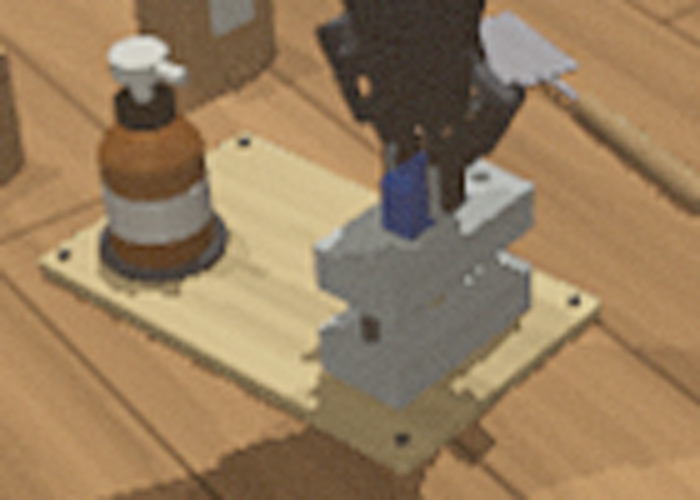

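```bash
python3 - <<'E'
from look import *
s,im=pickle.load(open('w5.pkl','rb'))
T=np.array(im['T_tool_cam']); zt=s['eef_pos'][2]
def ony(uv,z):
    o,v=ray(im,uv,T);return (o+v*(zt-z-o[1])/v[1]).round(2)
P=lambda x,y:((x+.5)/3.9-.5+220,(y+.5)/3.9-.5+140)
print('hole',ony(P(372,208),zt-7))
for p in [(42,77),(703,77)]: print('blk',ony(P(*p),zt-7))
for p in [(120,52),(597,52)]: print('face edge (occluded by block)',ony(P(*p),42))
for p in [(145,42),(575,42)]: print('face true corner',ony(P(*p),42))
print('dowel',ony(P(361,160),62),ony(P(361,160),55),'loweredge',ony(P(361,190),62))
cv2.imwrite('pics/c5c.png',cv2.resize(im['color'][140:220,270:370],None,fx=8,fy=8,interpolation=cv2.INTER_CUBIC))
E
```

```text
hole [ 0.7   7.   47.34]
blk [-29.07   7.    59.28]
blk [30.58  7.   59.24]
face edge (occluded by block) [-30.8   65.79  57.58]
face edge (occluded by block) [28.9  65.79 57.53]
face true corner [-27.62  65.79  58.8 ]
face true corner [26.11 65.79 58.76]
dowel [-0.55 45.79 46.66] [-0.59 52.79 45.74] loweredge [-0.56 45.79 43.19]
```

View pics/c5c.png

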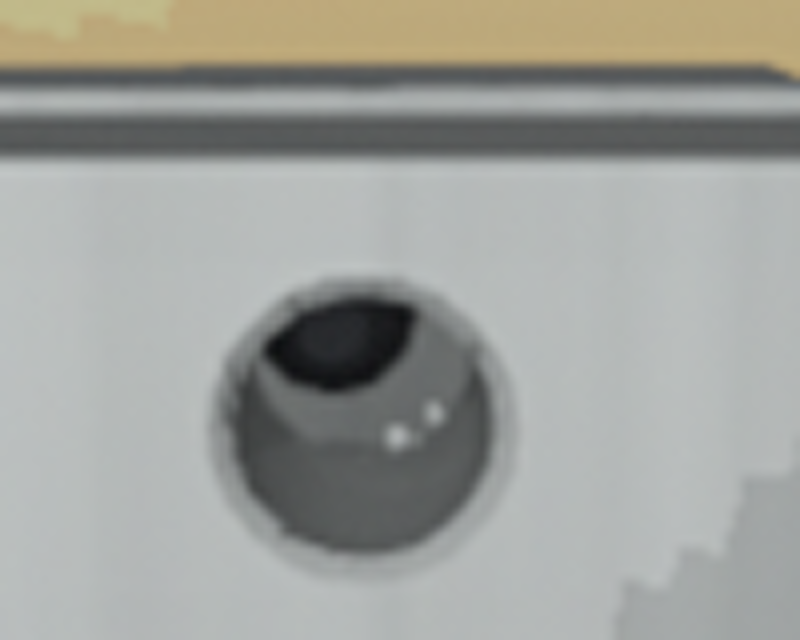

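```bash
python3 - <<'E'
from look import *
s,im=pickle.load(open('w2.pkl','rb'))
T=np.array(im['T_tool_cam']); zt=s['eef_pos'][2]
print(T)
def ony(uv,z):
    o,v=ray(im,uv,T);return (o+v*(zt-z-o[1])/v[1]).round(2)
g=im['color'][135:295,270:360]
cv2.imwrite('pics/c2.png',cv2.resize(g,None,fx=5,fy=5,interpolation=cv2.INTER_CUBIC)[:600]); 
E
```

```text
[[ 9.99999513e-01 -8.71351842e-04  4.63659455e-04  7.61537799e-01]
 [-6.88726990e-04 -2.79504482e-01  9.60144140e-01 -1.42481141e+02]
 [-7.07028470e-04 -9.60143992e-01 -2.79504946e-01  7.11087120e+01]
 [ 0.00000000e+00  0.00000000e+00  0.00000000e+00  1.00000000e+00]]
```

View pics/c2.png

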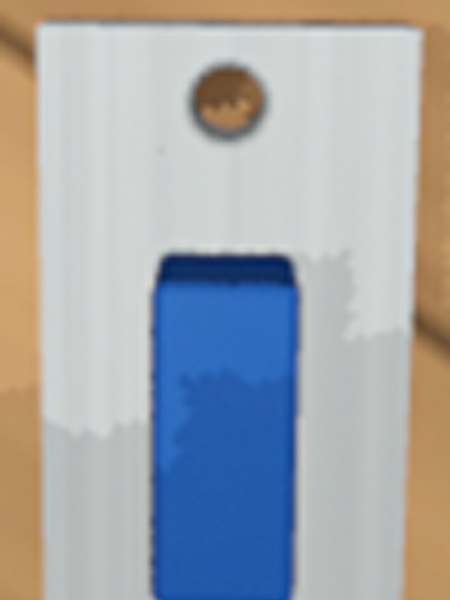

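Call:
{"api": "step_arm", "payload": {
  "moves": "-0.028 0 -0.012 0 0 0 0; 0 0.05 0 0 0 0 0; 0 0.05 0 0 0 0 0; 0 0.05 0 0 0 0 0; 0 0.05 0 0 0 0 0; 0 0 0 0 0 0 0; 0 0 0 0 0 0 0"
}}

```text
clock: 18.05
eef_pos: [541.1, 59.3, 97.1]
tool_rot: [-1.571, -0.0, -1.337]
force: [0.9, -0.7, -3.4]
width: 20.9
```

```bash
python3 - <<'E'
from look import *
s=ctrl.read_state(); 
print(s['eef_pos'],s['tool_rot'],s['force'],s['torque'],s['width'])
im=shot('wrist','w6'); pickle.dump((s,im),open('w6.pkl','wb'))
cv2.imwrite('pics/c6.png',cv2.resize(im['color'][140:220,220:420],None,fx=4,fy=4,interpolation=cv2.INTER_CUBIC))
E
```

```text
[541.14308615  59.28730585  97.05505665] [-1.57109097e+00 -1.38375285e-05 -1.33716440e+00] [ 0.91047597 -0.67261507 -3.40560648] [-0.02763842 -0.02101717  0.04968127] 20.944921822547307
```

View pics/c6.png

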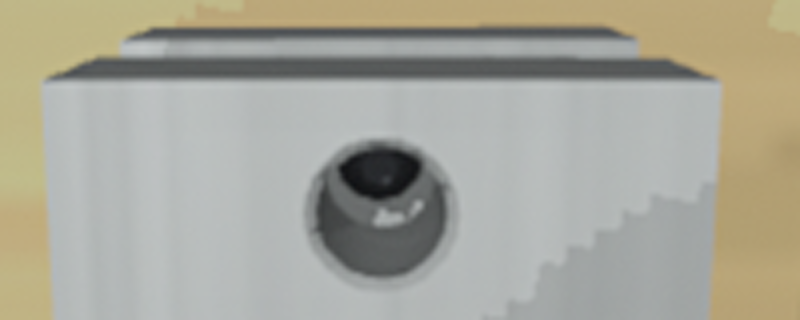

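```bash
python3 - <<'E'
from look import *
s,im=pickle.load(open('w6.pkl','rb'))
T=np.array(im['T_tool_cam']); zt=s['eef_pos'][2]
def ony(uv,z):
    o,v=ray(im,uv,T);return (o+v*(zt-z-o[1])/v[1]).round(2)
P=lambda x,y:((x+.5)/4-.5+220,(y+.5)/4-.5+140)
print(zt,'blk top edge',ony(P(380,79),zt-7),'blk bottom edge',ony(P(380,59),zt-37),'face edge',ony(P(380,38),42),'base end edge',ony(P(380,28),12))
print('hole',ony(P(382,209),zt-7),'dowel low edge',ony(P(380,199),62),ony(P(380,199),54))
for p in [(43,79),(720,79)]: print(ony(P(*p),zt-7))
for p in [(122,40),(637,38)]: print(ony(P(*p),42))
cv2.imwrite('pics/c6b.png',cv2.resize(im['color'][140:200,280:350],None,fx=10,fy=10,interpolation=cv2.INTER_CUBIC))
E
```

```text
97.0550566509486 blk top edge [ 0.57  7.   59.22] blk bottom edge [ 0.56 37.   58.85] face edge [ 0.56 55.06 59.98] base end edge [ 0.55 85.06 59.55]
hole [ 0.74  7.   47.73] dowel low edge [ 0.55 35.06 44.36] [ 0.54 43.06 43.14]
[-29.08   7.    59.28]
[30.49  7.   59.24]
[-29.24  55.06  59.81]
[30.24 55.06 59.99]
```

View pics/c6b.png

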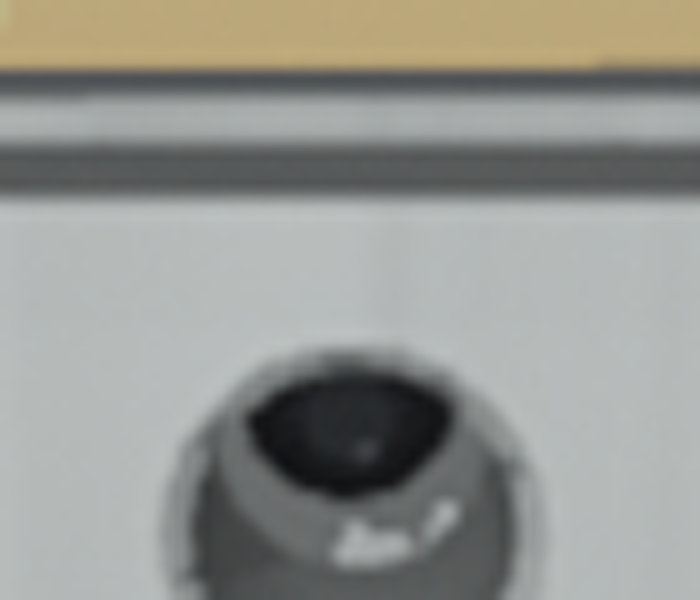

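Call:
{"api": "step_arm", "payload": {
  "moves": "-0.002 0 0.013 0 0 0 0; 0 0.04 0 0 0 0 0; 0 0.04 0 0 0 0 0; 0 0 0 0 0 0 0; 0 0 0 0 0 0 0"
}}

```text
clock: 18.6
eef_pos: [541.8, 59.6, 93.1]
tool_rot: [-1.571, 0.0, -1.337]
force: [0.3, 0.4, -3.2]
width: 21.1
```

Call:
{"api": "step_arm", "payload": {
  "moves": "0 0.04 0 0 0 0 0; 0 0.04 0 0 0 0 0; 0 0 0 0 0 0 0; 0 0 0 0 0 0 0"
}}

```text
clock: 19.0
eef_pos: [541.7, 59.6, 89.1]
tool_rot: [-1.571, 0.0, -1.337]
force: [-0.3, -0.5, -4.7]
width: 20.8
```

Call:
{"api": "step_arm", "payload": {
  "moves": "0 0.04 0 0 0 0 0; 0 0.04 0 0 0 0 0; 0 0 0 0 0 0 0; 0 0 0 0 0 0 0"
}}

```text
clock: 19.4
eef_pos: [542.1, 59.6, 85.6]
tool_rot: [-1.57, 0.0, -1.337]
force: [0.3, 0.6, 3.2]
width: 21.0
```

Call:
{"api": "step_arm", "payload": {
  "moves": "0 0.04 0 0 0 0 0; 0 0.04 0 0 0 0 0; 0 0 0 0 0 0 0; 0 0 0 0 0 0 0"
}}

```text
clock: 19.8
eef_pos: [542.1, 59.6, 81.3]
tool_rot: [-1.57, 0.0, -1.337]
force: [-0.8, 0.0, 4.5]
width: 21.4
```

Call:
{"api": "step_arm", "payload": {
  "moves": "0 0.03 0 0 0 0 0; 0 0.03 0 0 0 0 0; 0 0 0 0 0 0 0; 0 0 0 0 0 0 0"
}}

```text
clock: 20.2
eef_pos: [542.1, 59.6, 79.0]
tool_rot: [-1.57, 0.0, -1.337]
force: [-2.1, 0.2, 10.6]
width: 21.0
```

Call:
{"api": "step_arm", "payload": {
  "moves": "0 0.02 0 0 0 0 0; 0 0 0 0 0 0 0; 0 0 0 0 0 0 0; 0 0 0 0 0 0 0"
}}

```text
clock: 20.6
eef_pos: [542.1, 59.7, 78.9]
tool_rot: [-1.569, 0.001, -1.337]
force: [-4.7, 1.5, 19.5]
width: 20.9
```

```bash
python3 - <<'E'
from look import *
s=ctrl.read_state(); 
print(s['eef_pos'],s['tool_rot'],s['force'],s['torque'],s['width'])
im=shot('wrist','w7'); im2=shot('side','s7'); im3=shot('top','t7')
b=cv2.resize(im2['color'][190:290,200:340],None,fx=5,fy=5,interpolation=cv2.INTER_CUBIC)
cv2.imwrite('pics/c7b.png',b)
s=ctrl.read_state();print(s['force'],s['eef_pos'])
for i in (im2,im3):
  for t in ['upper_half','pump_top']: print(t,[(np.round(d['position'],1),round(d['conf'],2)) for d in nets.place_of(i,t)])
E
```

```text
[542.07580935  59.67441604  78.94324797] [-1.56943982e+00  1.13223375e-03 -1.33703750e+00] [-4.6784693   1.48055575 19.52687528] [-0.02221052  1.03849991 -0.04022461] 20.948216013414743
[-4.7311102   0.31443107 20.04338058] [542.08127625  59.64093037  78.93379179]
upper_half [(array([ 689.1, -425.5,   -2.5]), 0.87), (array([539.2,  59.5,  41.4]), 0.86), (array([ 801.7, -228.4,    3.1]), 0.86), (array([ 5.195e+02, -4.493e+02,  3.000e-01]), 0.75), (array([ 446.7, -308.5,    1.7]), 0.52)]
pump_top [(array([467.8, 234.5, 155.2]), 0.51)]
upper_half [(array([ 797.7, -229. ,   -1.3]), 0.96)]
pump_top [(array([466.6, 233. , 150.7]), 0.59), (array([ 3.702e+02, -4.735e+02, -4.000e-01]), 0.33)]
```

View pics/c7b.png

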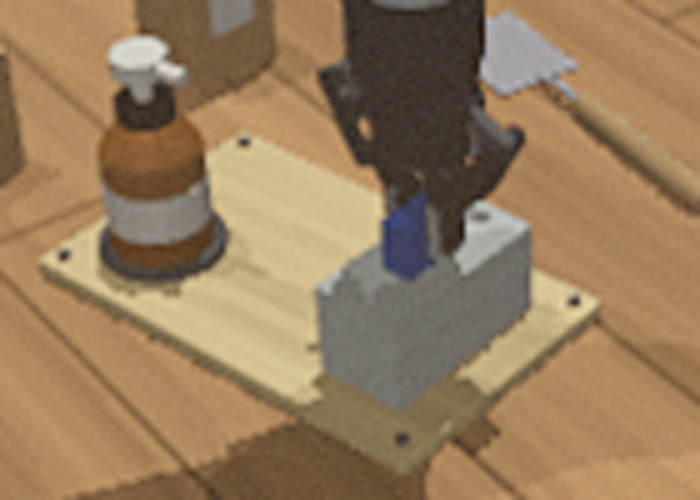

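View pics/w7.png

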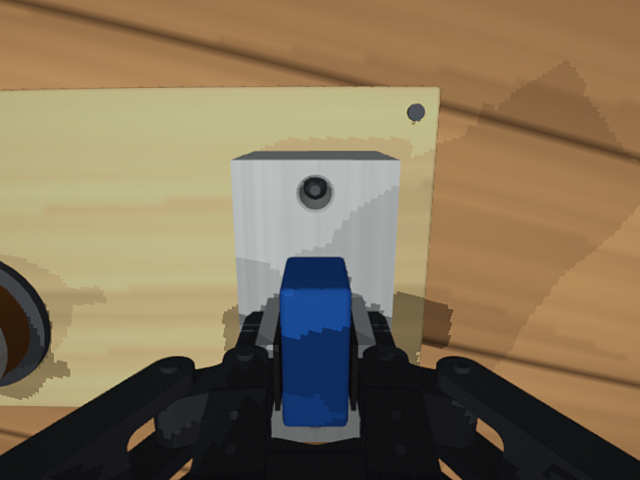

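Call:
{"api": "step_arm", "payload": {
  "moves": "0 0 -0.01 0 0 0 0; 0 0.01 0 0 0 0 0; 0 0 0 0 0 0 0; 0 0 0 0 0 0 0; 0 0 0 0 0 0 0"
}}

```text
clock: 21.45
eef_pos: [542.1, 59.7, 78.9]
tool_rot: [-1.568, 0.001, -1.337]
force: [-5.6, 2.0, 23.3]
width: 21.2
```

```bash
python3 - <<'E'
from look import *
s=ctrl.read_state(); 
print(s['eef_pos'],s['tool_rot'],s['force'],s['torque'],s['width'])
E
```

```text
[542.11465179  59.68502106  78.92673898] [-1.56829115e+00  1.27026277e-03 -1.33700620e+00] [-5.60428967  1.99998706 23.29039909] [-0.03359202  1.04773111  0.00786004] 21.22389345189417
```

Call:
{"api": "step_arm", "payload": {
  "moves": "0 0 0 -0.02 0 0 0; 0 0 0 0 0 0 0; 0 0 0 0 0 0 0; 0 0 0 0 0 0 0"
}}

```text
clock: 21.85
eef_pos: [542.1, 59.6, 78.9]
tool_rot: [-1.571, 0.001, -1.337]
force: [-5.6, 1.0, 22.8]
width: 21.0
```

```bash
python3 - <<'E'
from look import *
s=ctrl.read_state(); 
print(s['eef_pos'],s['tool_rot'],s['force'],s['torque'],s['width'])
im=shot('side','s8')
cv2.imwrite('pics/c8.png',cv2.resize(im['color'][225:280,255:315],None,fx=10,fy=10,interpolation=cv2.INTER_CUBIC))
E
```

```text
[542.08915891  59.62564187  78.93128784] [-1.57069704e+00  1.22986108e-03 -1.33708323e+00] [-5.60748493  0.98013124 22.82677843] [0.03705333 0.98494486 0.04168824] 20.995451007494374
```

View pics/c8.png

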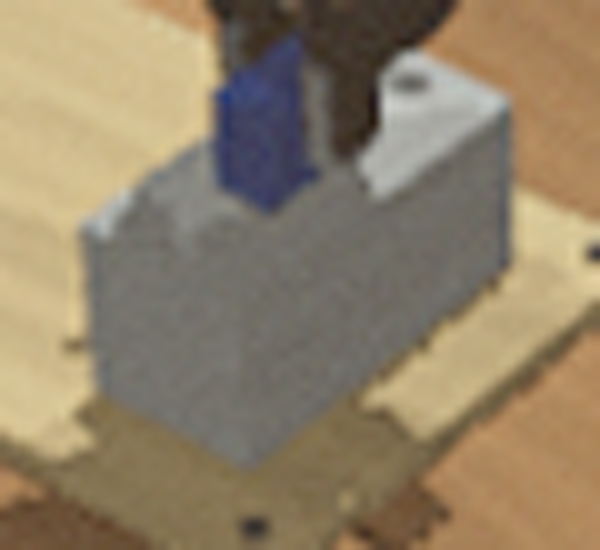

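View pics/s8.png

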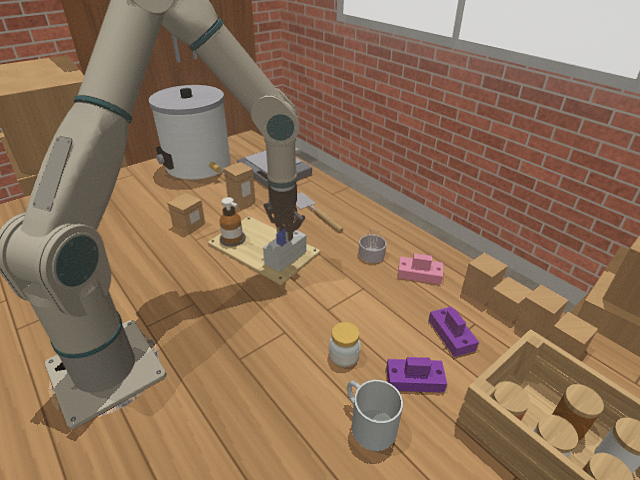

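The crop shows the two halves as one block with no visible gap (seam area around side pixel 285,255). The tool is level, the press force steady, the pump up and the bystanders where they were. I'm handing in while still pressing.

```bash
python3 -c "
from cell import ctrl
print(ctrl.finish_job()); s=ctrl.read_state(); print(s['clock'],s['eef_pos'],s['force'])"
```

```text
the job is handed in; nothing more can be done
None
the job is handed in; nothing more can be done
```

I pressed the pump, closed the mould, and handed the job in at about 22 s with the arm still gripping and pressing the two halves shut.

- **Pump:** I pushed the head down with the closed fingers. At a TCP height of 136.9 mm the force jumped from 7 N to 25 N, so I took that as the stop. I then lifted off, and the next picture placed the head top back at 152 mm.
- **Mould:** I picked the upper half with the blue grip and left the pink and purple look-alikes alone. After small corrections from the wrist camera I lowered it onto the dowels, which went in with almost no side force. The lifter engaged as expected, and the block then stopped hard at a TCP height of 78.9 mm, where I had expected about 79 mm.
- **Last checks:**
  - The press was steady at about 23 N, the tool was level to about 1 mrad, and the side picture shows no gap between the halves.
  - The dowel is visible in its hole, and the bystanders looked undisturbed in that side picture.
  - A side load of about 5.6 N and a wrist moment of about 1 N·m remained. A small shift did not reduce the side load, and a small turn only trimmed the moment.
  - The side-camera network put the closed half at (539, 60, 41) mm, about 3 mm from the arm's reading. That is within the network's stated accuracy.
  - The top-camera network did not report the upper half in the mould at all, because the arm covered it.

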